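Dim the lamp, then click the carriage into its detent

TASK

First swing the red lever of the grey lamp dimmer until it stands over the green pointer, and leave it there. Only then take the black sample carriage by its orange fin and slide it along the rods until the spring ball of the blue block clicks into the notch between the two bumps on its back; the job finishes with the fingers still gripping the carriage's fin, the carriage at rest in the notch. Leave the other things on the bench where they are.

Things in the scene. Friction and masses are not known exactly. Their poses are not given: they have to be found in the camera images.
- dimmer: grey lamp dimmer box fixed to the bench, 160 (x) x 150 (y) x 45 mm high, black tick marks on top; origin under its centre. The lever's upright pivot is at local x = +35 mm, y = 0. Its place and yaw vary.
- lever_arm (a joint): angle of the lever about its upright pivot, -1 to 1 rad, counter-clockwise from above positive; at 0 the lever points along the box's -x (towards the robot at yaw 0). It turns stiffly (about 0.12 N m, 2 N at the handle) and stays where it is left.
- index_arm (a joint): angle of the green pointer, about the same pivot, same zero and sense as lever_arm; it cannot be moved by touch. The lever is set when lever_arm equals index_arm.
- lever_knob (a point): point on the axis of the lever's red upright handle, 81 mm above the bench, 60 mm from the pivot. The handle is a round post, 14 mm diameter, top 97 mm above the bench, at the end of a flat steel arm (10 mm wide, top 56 mm above the bench). The point's -x axis points from the pivot outwards along the lever, z up.
- green_pointer (a point): outer tip of the flat green pointer that lies on the dimmer box, 85 mm from the pivot (beyond the red handle), 48 mm above the bench; its -x axis points from the pivot outwards.
- stage: fixed linear stage: aluminium base plate 100 (x) x 270 (y) x 12 mm (with a ledge at the back, to x = 89 mm) with two steel rods along its y axis, rod axes 26 mm above the bench, and steel end blocks 37 mm high at y = -125 and +125 mm; origin under its centre. Place and yaw vary.
- carriage: black sample carriage, 60 x 60 mm, 16 to 40 mm above the bench, round green window on top; origin at the centre of its underside, axes as the stage's. It slides only along stage y, its centre from -80 mm (starts at -80 to -50) to +80 mm, with 1.5 N friction.
- carriage_grip (a point): point on the centre lines of the orange grip fin, 70 mm above the bench. The fin is 12 (stage x) x 28 (stage y) mm, upright from 40 to 88 mm above the bench, 16 mm to the stage's -x side of the carriage centre. Axes as the stage's.
- carriage_notch (a point): notch in the carriage's back (+x) side between two brass bumps 11 mm apart, 30 mm above the bench, at the same stage y as carriage centre and fin. Getting over a bump takes a push of 6 to 9 N, then the carriage is drawn into the notch; it centres itself when the grip is loosened and takes 5 to 8 N to leave. It can run on past the notch.
- detent_block: blue block fixed on the stage behind the rods, 36 mm wide in stage y, at stage x 48 to 82 mm, top 46 mm above the bench (screws 49), white line on top; its spring ball points to -x. Origin on the stage's centre line 12 mm above the bench, axes as the stage's. In the notch, the carriage has the block's stage y. That y varies, -10 to +50 mm.
- detent_ball (a point): the steel ball (8 mm diameter) of the blue block, 30 mm above the bench.
- timer: white lab timer lying flat, 60x58x16 mm, loose bystander; origin centre of its underside.
- tape_roll: roll of label tape lying flat, 61 mm diameter, 19 mm high, loose bystander; origin centre of its underside.
- marker: blue-capped felt marker lying, 132 mm long, 17 mm high, loose bystander; origin centre of its underside.
- bottle: amber bottle with red cap, 60 mm diameter, 125 mm high, loose bystander behind the stage; origin centre of its underside.
- carton: small white, blue and green carton, 79x112x52 mm, loose bystander; origin centre of its underside.

How it is judged (in metres and radians):
On the way, in this order (a step that is already met when the one before it is completed fails the run):
1. the lever stands at the green pointer (within 0.1 rad) (angle between the x axis of lever_knob and the x axis of green_pointer, either way round below 0.1 rad), for 0.3 s.
2. the carriage sits in the detent (within 2 mm of the ball) with the fingers on it (y of carriage_notch in the frame of detent_block between -0.002 and 0.002 m and contact force between the fingers and carriage above 1 N), for 0.3 s.
At the end, for the whole second after the job is handed in: lever within 0.1 rad of the green pointer; carriage notch within 2 mm of the detent ball along the stage, at rest, and still held by the fingers with more than 1 N (all of step 2 and angle between the x axis of lever_knob and the x axis of green_pointer, either way round below 0.1 rad and linear speed of carriage below 0.01 m/s); the arm keeps its last pose, push and grip.
It fails at once if the carriage came within 20 mm of the detent while the lever was not at the green pointer (off by more than 0.15 rad) (y of carriage_notch in the frame of detent_block between -0.02 and 0.02 m and angle between the x axis of lever_knob and the x axis of green_pointer, either way round above 0.15 rad).
It fails at once if a bystander (timer, tape, marker, bottle or carton) was moved by more than 30 mm (distance of any of timer, tape_roll, marker, bottle, carton from where it was at the start of the episode above 0.03 m).
It also fails if it takes over 58 s, if anything falls off the work surface, if the arm or the gripper's body presses on something with over 40 N, if the wrist force passes 120 N, or if a joint passes its speed limit or range.

ROBOT

A 6-joint arm with a two-finger parallel gripper is mounted at the origin on a cart in front of the work surface, level with it; the furniture and walls round the work are solid. World frame = base frame: x ahead of the robot, y to its left, z up, the work surface at z = 0. Lengths are in mm, angles in rad, forces in N, time in s.
With the tool pointing down it reaches from about 300 to 775 mm from the base axis. Payload 14.6 kg.
Tool frame: the origin (TCP) lies between the finger pads; the fingertips stand 25 mm ahead of it and the grasp point (between the pads) lies 6 mm ahead of it; z points along the fingers, y is the line along which they close (so a half turn about z gives the same grasp; the last joint's range is limited). The gripper opens to 94 mm and grips with 3 to 60 N. Pads are 16 mm wide; open, the fingers measure 119 mm over their backs; the gripper's body (75 mm by 177 mm) begins 78 mm behind the grasp point.
Start: joints at [-1.355, 0.3, 1.521, -0, 1.321, -0.067], TCP at [153.468, -528.145, 230.446] pointing down, gripper open.
Joint ranges: [-3.03, 3.03], [-0.79, 2.21], [0.23, 2.52], [-1.04, 4.18], [0, 3.07], [-2.55, 2.55]. Speed limits (rad/s): [2.22, 2.22, 2.57, 3.14, 3.14, 3.14].

INTERFACE

Orientations are given as [roll, pitch, yaw] about the fixed x, y, z axes, in that order (R = Rz(yaw) Ry(pitch) Rx(roll)).
In Python, from cell import manip gives the robot as it stands. The module is installed in compiled form; this text tells all that it offers.
- The arm moves only by the tool step_arm, never from a script. Its argument "series" is one flat list of numbers, 5 for each row, row after row: the shift along the world's x, y, z in mm, then the turn about the world's z in rad, then the closure, from 0 (fully open) to 1 (shut). In form: [dx, dy, dz, spin, jaw, dx, dy, dz, spin, jaw, ...]. A call has 1 to 20 rows; each row shifts and turns the commanded pose from where the row before left it; what a row does not reach is not made up. A row lasts 1/8 s, in which the tool goes at most 62.5 mm and 10.7 degrees, less where a joint would pass 70% of its speed; a pose out of reach is approached as far as the arm can. A call is refused whole if a number of a shift passes 62.5 or a number of a turn 0.188, either way. A call with a gripper value outside its range is refused whole. The fingers move at their own pace and stop on an object; "squeeze" is the grip in N (left out, the last holds). Time passes only in rows, so rows that do not move let the fingers close. It gives the time, the measured TCP pose, the force, the opening and the grip force at its end, in the units of the state.
- manip.read_state(): the state, without advancing time (a new reading comes with each control period).
- manip.camera(name): name is "scene" or "side" or "wrist"; returns (picture, depth): 480x640x3 uint8, blue, green, red; 480x640 float32, mm along the optical axis (not along the pixel's ray), 0 where there is no reading.
- manip.camera_info(name): a dict with "fovy" (degrees; the focal length in pixels is half the picture's height over the tangent of half this angle, whatever the lens; pixels are square), "cx", "cy" (the principal point, pixels), "k1" (the pictures are not rectified: a ray, as slopes to the right and down, at radius r is drawn at 1 + k1 r^2 times it, then the intrinsics apply), "eye" and "orientation" of the camera in the world. Camera axes: x right, y down, z forward; pixel columns grow to the right and rows downward; lengths in mm; the calibration is good to about 2 mm. A picture is of the moment at which its call begins: read the wrist's pose just before it. camera_info takes no time and is no camera call; for the wrist camera it gives the pose at the moment of the call.
- manip.sign_off(): hands the job in; it is judged then, once.
The state is a dict: "clock": time; "joints": joint angles; "qd": joint speeds; "effort": joint torques, N m; "eef_pos": TCP position; "eef_rot": TCP orientation; "wrist_force": force on the tool from outside, world axes, zero at the start; "moment": the same for the moment, N m; "finger_gap": finger opening in mm; "finger_force": force on a finger pad.
Only numpy, scipy, OpenCV 4.12 (cv2) and the standard library are available. Lean on these libraries where they do the work, as an engineer would, in place of code of your own. Each camera call takes 0.05 s, during which the arm holds its last target. There are 200 camera calls.

## Working session

There is one attempt and no reset: what is moved stays moved. The work goes in short steps, Python scripts to look and compute and a tool call to move; the robot and the scene stay as the last step left them, time stands still between calls to the robot, and variables do not carry over. Pictures are saved under pics/ and viewed, at most 10 in all, crops included, and the job is handed in when it is done.

Besides the shell and the picture viewer there is one more tool, called after "Request:" as name(argument=value, ...) on one line, values as JSON. step_arm: Moves the arm, as the interface text tells. Its arguments: {"type":"object","properties":{"series":{"type":"array"},"squeeze":{"type":"number"}},"required":["series"]}

```bash
mkdir -p pics
cat > h.py <<'E'
import numpy as np, cv2
from cell import manip
from scipy.spatial.transform import Rotation as R
def shot(n):
    i=manip.camera_info(n); p,d=manip.camera(n); return p,d,i
def rot(o):
    o=np.array(o,float)
    return o if o.shape==(3,3) else R.from_euler('xyz',o).as_matrix()
def slopes(i,uv):
    f=240/np.tan(np.radians(i['fovy'])/2)
    K=np.array([[f,0,i['cx']],[0,f,i['cy']],[0,0,1.]])
    # drawn = s*(1+k1 r^2)
    return cv2.undistortPoints(np.array(uv,float).reshape(-1,1,2),K,np.array([i['k1'],0,0,0,0.])).reshape(-1,2)
def ray(i,uv):
    s=slopes(i,uv); return np.array(i['eye'],float),np.c_[s,np.ones(len(s))]@rot(i['orientation']).T
def onz(i,uv,z):
    e,d=ray(i,uv); return e+d*((z-e[2])/d[:,2])[:,None]
def ondepth(i,uv,dep):
    e,d=ray(i,uv); return e+d*np.array(dep).reshape(-1,1)
def tri(a,b):
    (e1,d1),(e2,d2)=a,b
    A=np.c_[d1,-d2]; t=np.linalg.lstsq(A,e2-e1,rcond=None)[0]
    p,q=e1+t[0]*d1,e2+t[1]*d2; return (p+q)/2,np.linalg.norm(p-q)
E
python3 - <<'E'
from h import *
for n in('scene','side'):
    p,d,i=shot(n); print(n,i); cv2.imwrite(f'pics/{n}0.png',p); np.save(f'{n}0.npy',d)
print(manip.read_state())
E
```

```text
scene {'fovy': 44.09081837586897, 'cx': 316.49889546482336, 'cy': 240.01003516524577, 'k1': -0.0472602902754253, 'eye': array([-184.24079259, 1144.13563335,  886.25815882]), 'orientation': array([-2.12043446, -0.02279479, -2.57103523])}
side {'fovy': 53.6111525181574, 'cx': 318.4710937233133, 'cy': 243.6608556968104, 'k1': 0.0260068250223246, 'eye': array([  -1.37072371, -859.1041844 ,  919.6603103 ]), 'orientation': array([-2.25029553, -0.02070796, -0.52762865])}
{'clock': 0.1, 'joints': array([-1.35458924e+00,  3.00419626e-01,  1.52146850e+00,  2.71494974e-05,
        1.32069278e+00, -6.65973766e-02]), 'qd': array([ 1.14980120e-04, -1.89904076e-03, -2.12578326e-03,  8.44392900e-04,
        8.79297323e-04, -2.49638172e-05]), 'effort': array([ 1.60137799e-03, -5.32643044e+01, -3.53283906e+01,  7.09547242e-02,
        2.34884291e-02, -5.12893621e-05]), 'eef_pos': array([ 153.44176832, -527.96676118,  229.96217421]), 'eef_rot': array([-3.14060834e+00, -9.20064745e-05,  2.82797689e-01]), 'wrist_force': array([ 0.35149728, -0.68293765,  0.08799747]), 'moment': array([ 0.01591753, -0.02212824,  0.02925466]), 'finger_force': 0.0, 'finger_gap': 93.67917797109085}
```

View pics/scene0.png

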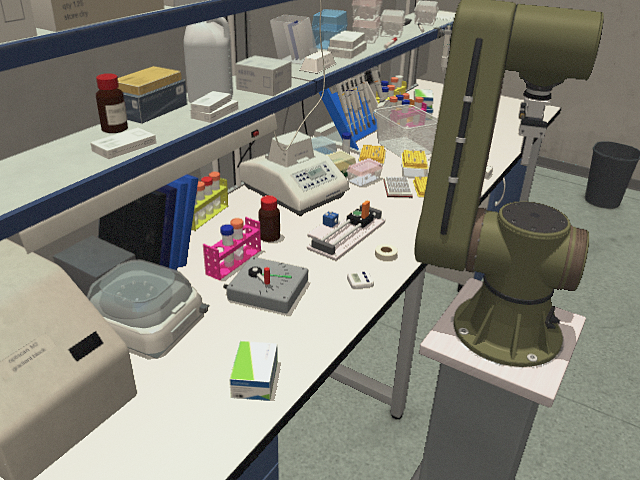

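View pics/side0.png

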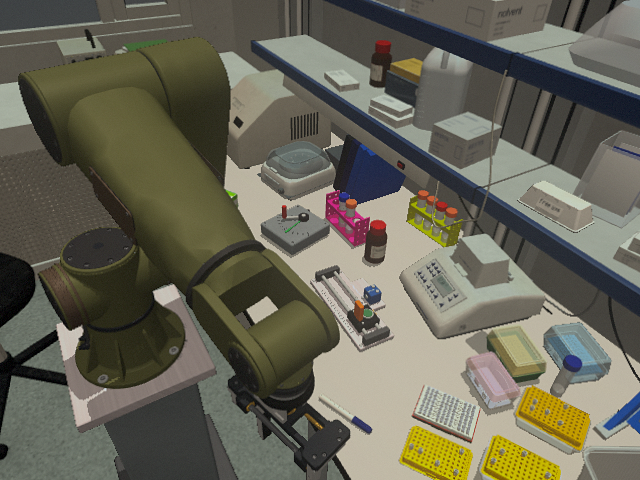

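The scene view shows the dimmer at about (267,285) with its red handle at (267,275), the stage with the orange fin at (365,208), and the blue block at (330,217). In the side view, the handle is at (284,212), the fin at (359,310) and the blue block at (372,292). I'll triangulate these next.

Run:
```python
from h import *
B={'scene':dict(red=(255,260,280,290),org=(350,195,380,225),blue=(320,207,342,228),grn=(245,255,310,295)),
   'side':dict(red=(275,200,292,222),org=(348,292,370,325),blue=(360,280,384,306),grn=(270,205,320,245))}
H={'red':lambda h,s,v:((h<6)|(h>174))&(s>150)&(v>60),'org':lambda h,s,v:(h>5)&(h<18)&(s>150)&(v>80),
 'blue':lambda h,s,v:(h>98)&(h<125)&(s>120)&(v>40),'grn':lambda h,s,v:(h>45)&(h<90)&(s>120)&(v>50)}
r={}
for n in B:
    p=cv2.imread(f'pics/{n}0.png'); d=np.load(f'{n}0.npy'); i=manip.camera_info(n)
    hsv=cv2.cvtColor(p,cv2.COLOR_BGR2HSV).astype(int)
    for k,(x0,y0,x1,y1) in B[n].items():
        m=H[k](*np.moveaxis(hsv[y0:y1,x0:x1],2,0)); v,u=np.nonzero(m)
        if len(u)<3: print(n,k,'none');continue
        u=u+x0;v=v+y0
        P=ondepth(i,np.c_[u,v],d[v,u])
        r[n,k]=ray(i,[[u.mean(),v.mean()]])
        print(n,k,len(u),u.mean().round(1),v.mean().round(1),'med',np.median(P,0).round(0),'min',P.min(0).round(),'max',P.max(0).round())
for k in H:
    if ('scene',k) in r and ('side',k) in r:
        a,b=r['scene',k],r['side',k]; print(k,tri((a[0],a[1][0]),(b[0],b[1][0])))
c=[cv2.imread('pics/scene0.png')[190:320,210:410],cv2.imread('pics/side0.png')[190:355,250:410]]
c=[cv2.resize(x,(400*1,int(x.shape[0]*400/x.shape[1])),interpolation=cv2.INTER_CUBIC) for x in c]
h=max(x.shape[0] for x in c); c=[cv2.copyMakeBorder(x,0,h-x.shape[0],0,0,0) for x in c]
cv2.imwrite('pics/crop.png',np.hstack(c))
```

```text
scene red 87 266.6 275.2 med [521. 229.  81.] min [515. 221.  59.] max [529. 236.  99.]
scene org 110 364.9 209.4 med [ 497. -212.   69.] min [ 490. -234.   41.] max [ 508. -203.   91.]
scene blue 148 329.5 219.4 med [ 579. -150.   38.] min [-184. -182.   17.] max [ 603. 1144.  886.]
scene grn 25 279.8 275.7 med [522. 174.  49.] min [496. 164.  45.] max [564. 193.  53.]
side red 42 283.5 210.8 med [523. 220.  83.] min [  -1. -859.   56.] max [530. 228. 920.]
side org 139 358.5 309.9 med [ 499. -229.   72.] min [  -1. -859.   42.] max [ 508. -211.  920.]
side blue 69 372.1 290.6 med [ 582. -171.   46.] min [ 569. -185.   42.] max [ 602. -152.   51.]
side grn 18 291.2 227.0 med [522. 173.  48.] min [498. 162.  44.] max [562. 192.  53.]
red (array([525.26291409, 224.54325646,  76.96353353]), np.float64(0.6147318118349008))
org (array([ 503.14900144, -222.66221861,   63.01770145]), np.float64(1.4281484123034252))
blue (array([ 588.16451531, -161.22328166,   32.66942383]), np.float64(7.224746368489588))
grn (array([524.23738298, 173.75078771,  47.56140453]), np.float64(2.3103125830403988))
```

View pics/crop.png

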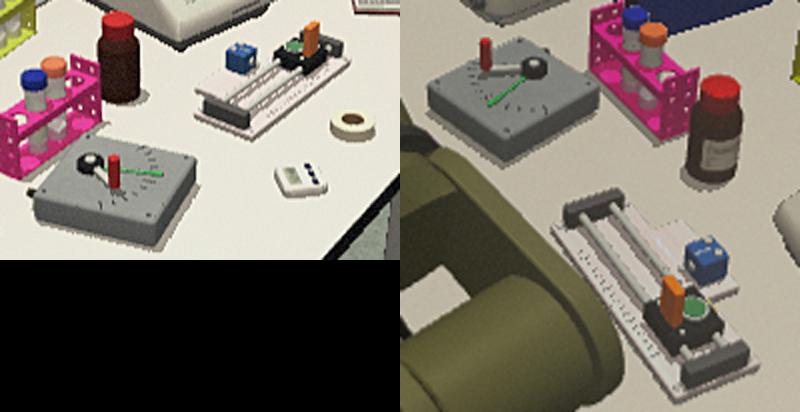

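The crops show the handle left of the pivot knob at (112,170) in the left panel, with the green pointer at (140,172). The stage has its fin at (672,300) and the blue block at (706,260) in the right panel. I'll move above the stage for a close look on the way to the dimmer.

Request:
step_arm(series=[0,0,50,0,0,35,40,20,-0.1,0,35,40,0,-0.1,0,35,45,0,-0.08,0,35,45,0,0,0,35,45,0,0,0,35,45,0,0,0,35,45,0,0,0,30,40,0,0,0,0,0,0,0,0,0,0,0,0,0])

```text
clock: 1.48
eef_pos: [428.2, -183.4, 300.2]
eef_rot: [-3.142, 0.0, 0.003]
wrist_force: [-0.5, -0.7, -0.1]
finger_gap: 94.0
finger_force: 0.0
```

Run:
```python
from h import *
s=manip.read_state(); print(s['clock'],s['eef_pos'],s['eef_rot'])
p,d,i=shot('wrist'); print(i); cv2.imwrite('pics/w1.png',p); np.save('w1.npy',d); np.save('w1i.npy',i,allow_pickle=True)
```

```text
1.475 [ 428.20805598 -183.39926044  300.24401026] [-3.14156141e+00  4.78877375e-04  3.07706895e-03]
{'fovy': 64.63931145446249, 'cx': 326.4295151586134, 'cy': 243.4491902531276, 'k1': -0.018499508287054017, 'eye': array([ 506.12412933, -182.9047073 ,  454.91550168]), 'orientation': array([ 2.86904587e+00, -4.57858533e-05, -1.56751042e+00])}
```

View pics/w1.png

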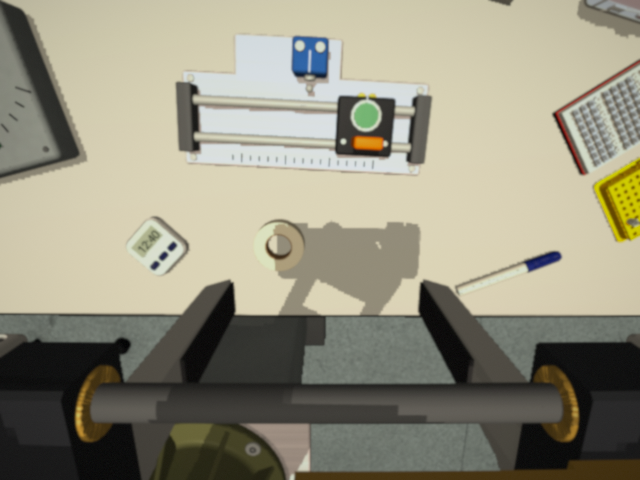

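The wrist view shows the stage tilted slightly. The end blocks are at (188,116) and (420,129), the fin at (368,143), the blue block's line at (310,62) and the ball at (310,86). Next I'll measure these and move over the dimmer for a look.

```bash
cat > meas.py <<'E'
from h import *
H={'red':lambda h,s,v:((h<5)|(h>174))&(s>150)&(v>60),'org':lambda h,s,v:(h>5)&(h<18)&(s>170)&(v>120),
 'blue':lambda h,s,v:(h>98)&(h<125)&(s>120)&(v>40),'grn':lambda h,s,v:(h>45)&(h<90)&(s>120)&(v>50)}
def mask(p,k,box):
    x0,y0,x1,y1=box; hsv=cv2.cvtColor(p,cv2.COLOR_BGR2HSV).astype(int)
    v,u=np.nonzero(H[k](*np.moveaxis(hsv[y0:y1,x0:x1],2,0))); return np.c_[u+x0,v+y0].astype(float)
E
python3 - <<'E'
from meas import *
p=cv2.imread('pics/w1.png'); d=np.load('w1.npy'); i=np.load('w1i.npy',allow_pickle=True).item()
g=cv2.cvtColor(p,cv2.COLOR_BGR2GRAY)
for k,b in dict(org=(340,130,395,157),blue=(285,30,335,85)).items():
    q=mask(p,k,b); r=cv2.minAreaRect(q.astype(np.float32)); D=np.median(d[q[:,1].astype(int),q[:,0].astype(int)])
    P=ondepth(i,[r[0]],[D])[0]; box=ondepth(i,cv2.boxPoints(r),[D]*4); print(k,r,P.round(1)); print(box.round(1))
# yaw from rod centerlines & end block: dark mask
for nm,(x0,y0,x1,y1) in dict(L=(172,75,202,158),Rr=(405,88,436,168)).items():
    m=(g[y0:y1,x0:x1]<95).astype(np.uint8)
    n,l,st,c=cv2.connectedComponentsWithStats(m); j=1+st[1:,4].argmax(); v,u=np.nonzero(l==j)
    r=cv2.minAreaRect(np.c_[u+x0,v+y0].astype(np.float32)); print(nm,r,onz(i,[r[0]],37).round(1), np.median(ondepth(i,np.c_[u+x0,v+y0],d[v+y0,u+x0])[:,2]))
E
```

```text
org ((367.8015441894531, 142.57229614257812), (29.95380973815918, 13.701094627380371), 3.1798300743103027) [ 501.7 -221.7   87.4]
[[ 496.2 -207.4   88.9]
 [ 508.6 -208.    85.5]
 [ 507.3 -236.1   85.9]
 [ 494.9 -235.4   89.3]]
blue ((309.60302734375, 56.42411804199219), (33.852928161621094, 38.28938293457031), 2.2906100749969482) [ 583.6 -166.    45.9]
[[ 565.9 -148.7   50.8]
 [ 602.6 -150.    40.5]
 [ 601.4 -183.5   40.9]
 [ 564.7 -182.1   51.2]]
L ((193.47146606445312, 116.96467590332031), (66.28346252441406, 9.266602516174316), 87.91743469238281) [[526.8 -43.2  37. ]] 32.49216431198391
Rr ((416.2234802246094, 129.6482391357422), (15.299369812011719, 65.38817596435547), 3.814074993133545) [[ 514.6 -277.9   37. ]] 35.87880509967073
```

Request:
step_arm(series=[0,50,0,0,0,0,60,0,0,0,0,60,0,0,0,0,60,0,0,0,0,60,0,0,0,0,60,0,0,0,10,50,0,0,0,0,0,0,0,0,0,0,0,0,0])

```text
clock: 2.65
eef_pos: [438.7, 215.6, 300.3]
eef_rot: [3.141, 0.0, 0.002]
wrist_force: [-0.4, 0.1, 0.4]
finger_gap: 94.3
finger_force: 0.0
```

Run:
```python
from h import *
p,d,i=shot('wrist'); print(i['eye']); cv2.imwrite('pics/w2.png',p); np.save('w2.npy',d); np.save('w2i.npy',i,allow_pickle=True)
```

```text
[516.56348158 216.07610301 455.00593699]
```

View pics/w2.png

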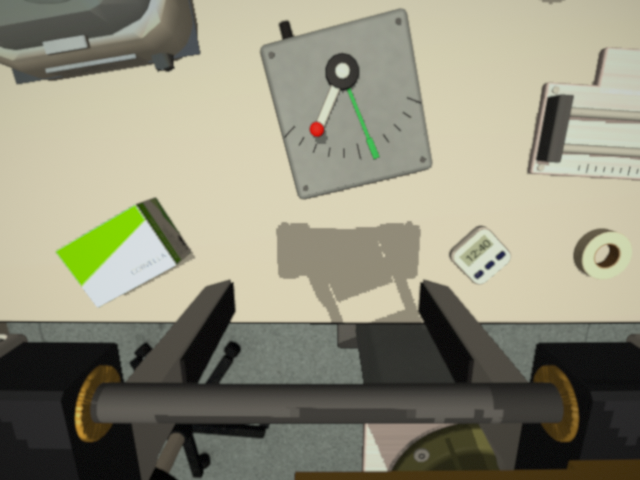

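This view shows the pivot knob at (342,71), the red handle top at (317,129), and the green pointer running from (349,90) to its tip at (376,157).

Run:
```python
from meas import *
p=cv2.imread('pics/w2.png'); d=np.load('w2.npy'); i=np.load('w2i.npy',allow_pickle=True).item()
q=mask(p,'red',(300,115,335,145)); (c,r)=cv2.minEnclosingCircle(q.astype(np.float32)); D=np.min(d[q[:,1].astype(int),q[:,0].astype(int)])
h=onz(i,[q.mean(0)],95)[0]; print('handle',q.mean(0),c,r,h, ondepth(i,[q.mean(0)],[D]))
g=mask(p,'grn',(335,80,400,170)); G=onz(i,g,48); vx,vy,x0,y0=cv2.fitLine(G[:,:2].astype(np.float32),cv2.DIST_L2,0,.01,.01).ravel()
e=np.array([vx,vy])*(-1 if vx>0 else 1); t=(G[:,:2]-[x0,y0])@e; tip=np.array([x0,y0])+e*np.percentile(t,99.5); piv=tip-85*e
print('dir',e,np.arctan2(-e[1],-e[0]),'tip',tip,'pivot',piv,'len',np.ptp(t))
l=h[:2]-piv; print('lever r',np.linalg.norm(l),'ang',np.arctan2(-l[1],-l[0]),'target handle',piv+60*e)
pix=[[342.5,71]]; dd=d[71,342]; print('knob',ondepth(i,pix,[dd]))
```

```text
handle [316.39130435 129.0931677 ] (316.406982421875, 128.88372802734375) 7.2924957275390625 [524.07931182 225.05143729  95.        ] [[523.96327629 224.91286874 100.55806621]]
dir [-0.9107072  -0.41305256] 0.4258034 tip [497.13850302 163.86337093] pivot [574.5486135  198.97283748] len 74.26002953307123
lever r 56.80883540383816 ang -0.4769355618795354 target handle [519.90618415 174.18968394]
knob [[578.53376655 200.55026807  60.64081975]]
```

Request:
step_arm(series=[45,5,0,0,0,40,4,-30,0,0,0,0,-55,0,0,0,0,-50,0,0,0,0,-45,0,0,0,0,-32,0,0.3,0,0,0,0,0.6,0,0,0,0,0.6], squeeze=15)

```text
clock: 3.7
eef_pos: [524.4, 225.3, 90.2]
eef_rot: [-3.141, -0.002, 0.002]
wrist_force: [-0.0, 0.9, -0.0]
finger_gap: 67.7
finger_force: 0.0
```

Request:
step_arm(series=[0,0,-2,0,1,0,0,0,0,1,0,0,0,0,1,0,0,0,0,1,0,0,0,0,1,0,0,0,0,1], squeeze=15)

```text
clock: 4.45
eef_pos: [523.5, 225.8, 86.4]
eef_rot: [3.141, -0.0, 0.003]
wrist_force: [1.3, -1.3, 0.5]
finger_gap: 13.8
finger_force: 15.0
```

Request:
step_arm(series=[-2.5,-6,0,0,1,-1.7,-6.5,0,0,1,-1,-6.5,0,0,1,-0.4,-6.4,0,0,1,0.4,-6.4,0,0,1,1,-6.5,0,0,1,1.7,-6,0,0,1,2.3,-6,0,0,1,0,0,0,0,1,0,0,0,0,1])

```text
clock: 5.7
eef_pos: [523.2, 175.3, 86.6]
eef_rot: [3.141, 0.0, 0.003]
wrist_force: [-1.6, -1.8, 3.3]
finger_gap: 14.0
finger_force: 15.0
```

```bash
cat > lev.py <<'E'
from meas import *
p,d,i=shot('wrist'); 
g=mask(p,'grn',(0,0,640,300)); print(len(g)); cv2.imwrite('pics/w3.png',p)
s=manip.read_state(); print(s['eef_pos'],s['wrist_force'],s['finger_gap'])
for n in('scene','side'):
    p,d,i=shot(n); cv2.imwrite(f'pics/{n}1.png',p)
    q=mask(p,'red',(255,255,310,295) if n=='scene' else (270,195,310,235))
    if len(q)>3: print(n,len(q),onz(i,[q.mean(0)],80))
E
python3 lev.py
```

```text
0
[523.15500332 175.37611302  86.57171819] [-2.07890903 -1.55543042  4.33659924] 13.530648430942392
scene 18 [[516.56464597 178.88693765  80.        ]]
```

Request:
step_arm(series=[0,0,0,0,0.5,0,0,0,0,0.4,0,0,0,0,0.4,0,0,30,0,0.3,0,0,50,0,0,-15,0,50,0,0,-30,0,50,0,0,-40,0,30,0,0,0,0,0,0,0,0,0,0,0,0])

```text
clock: 7.1
eef_pos: [438.5, 175.5, 295.8]
eef_rot: [3.141, 0.0, 0.003]
wrist_force: [0.0, 0.7, -0.7]
finger_gap: 94.0
finger_force: 0.0
```

Run:
```python
from meas import *
p,d,i=shot('wrist'); print(i['eye']); cv2.imwrite('pics/w3.png',p)
q=mask(p,'red',(200,20,450,230)); h=onz(i,[q.mean(0)],95)[0]; print(len(q),q.mean(0),h)
g=mask(p,'grn',(200,20,450,230)); G=onz(i,g,48); vx,vy,x0,y0=cv2.fitLine(G[:,:2].astype(np.float32),cv2.DIST_HUBER,0,.01,.01).ravel()
e=np.array([vx,vy])*(-1 if vx>0 else 1); t=(G[:,:2]-[x0,y0])@e
print(len(g),g.mean(0),e,np.arctan2(-e[1],-e[0]))
for piv in([574.5,199],[577,200],[578.5,200.5]):
    l=h[:2]-piv; print(np.linalg.norm(l),np.arctan2(-l[1],-l[0]))
cv2.imwrite('pics/w3c.png',cv2.resize(p[20:230,200:460],None,fx=3,fy=3)[:600,:780])
```

```text
[516.4089278  176.04728864 450.50524186]
156 [326.87820513 128.00641026] [524.72636111 175.56251833  95.        ]
121 [333.70247934 147.20661157] [-0.90853053 -0.41781852] 0.43104285
55.015731165111276 0.4400825836064784
57.70375926605249 0.43730426938666356
59.27463396582337 0.43422874771098413
```

View pics/w3c.png

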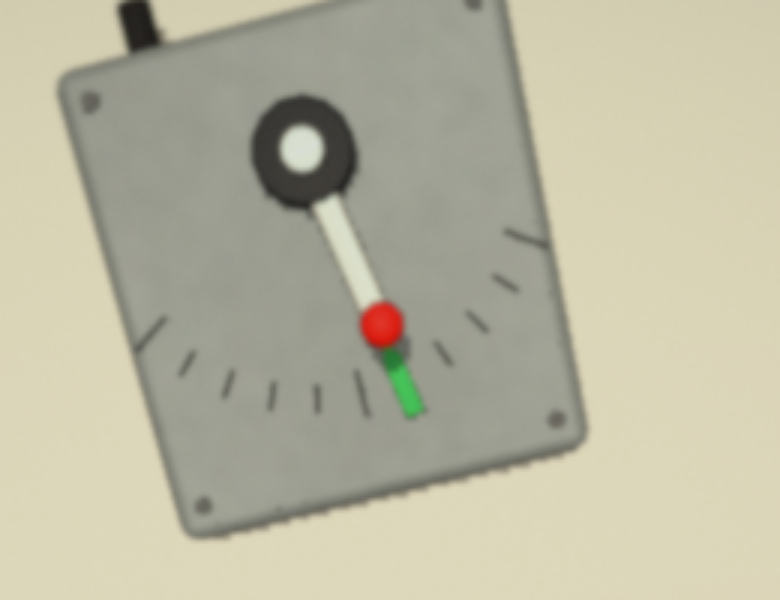

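The lever now lies over the green pointer: the handle is at (382,325) and the pointer tip at (413,415) in the crop, about 0.01 rad apart. Next is the fin.

Request:
step_arm(series=[0,-50,0,0,0,0,-60,0,-0.05,0,0,-60,0,0,0,0,-60,0,0,0,0,-60,0,0,0,0,-60,0,0,0,20,-47,0,0,0,43,0,0,0,0,0,0,-60,0,0,0,0,-60,0,0,0,0,-30,0,0,0,0,0,0,0])

```text
clock: 8.65
eef_pos: [500.3, -221.3, 143.3]
eef_rot: [-3.139, 0.006, -0.048]
wrist_force: [-0.1, 0.2, 0.3]
finger_gap: 94.2
finger_force: 0.0
```

Run:
```python
from meas import *
s=manip.read_state(); print(s['eef_pos'],s['eef_rot'])
for n,b in(('scene',(345,190,385,230)),('side',(345,285,375,330)),('wrist',(200,150,500,479))):
    p,d,i=shot(n); q=mask(p,'org',b); print(n,len(q))
    if len(q)>5:
        r=cv2.minAreaRect(q.astype(np.float32)); u=q.astype(int); P=ondepth(i,q,d[u[:,1],u[:,0]]); print(r,np.median(P,0),np.percentile(P,2,axis=0),np.percentile(P,98,axis=0))
    if n=='wrist': cv2.imwrite('pics/w4.png',p)
```

```text
[ 500.28062075 -221.28566854  143.26436784] [-3.13898827  0.0056565  -0.0476169 ]
scene 102
((365.0, 209.5), (17.0, 6.0), 90.0) [ 497.77572365 -212.73054435   67.4740057 ] [ 492.94263527 -230.5111452    44.55504859] [ 506.69937467 -202.45622213   89.88592096]
side 38
((359.5, 310.5), (19.0, 7.0), 90.0) [ 500.79069011 -228.48151749   87.80889112] [ 495.75345123 -238.97640445   44.5036322 ] [ 506.65851268 -214.49536793   91.87173397]
wrist 758
((327.0, 271.5), (17.0, 44.0), 90.0) [ 502.8748493  -222.44133805   88.19409623] [ 497.0787442  -234.64575894   86.0711839 ] [ 507.60850446 -209.49861314   89.69870367]
```

View pics/w4.png

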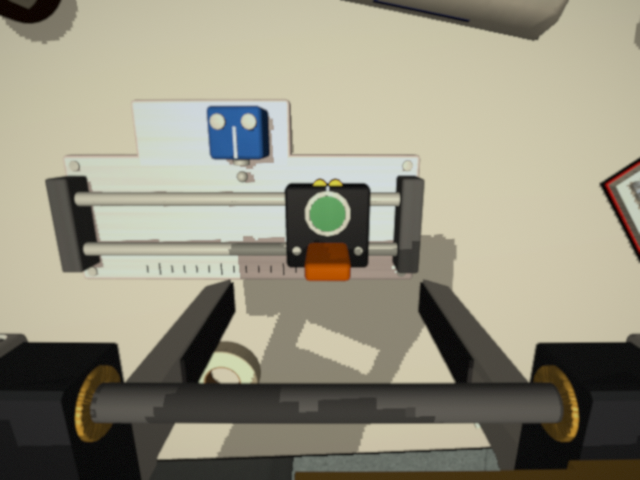

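The close view shows the fin at (327,265), the bumps centred at (328,183), the window at (327,214), and the block's white line at (236,142) with the ball near (242,176). I'll compute the stage-y travel from this picture.

Run:
```python
from meas import *
p=cv2.imread('pics/w4.png'); i=manip.camera_info('wrist')
a=-0.05; Y=np.array([-np.sin(a),np.cos(a),0])
g=mask(p,'grn',(290,185,370,245)); hsv=cv2.cvtColor(p,cv2.COLOR_BGR2HSV).astype(int); 
def m(f,b):
    x0,y0,x1,y1=b; v,u=np.nonzero(f(*np.moveaxis(hsv[y0:y1,x0:x1],2,0))); return np.c_[u+x0,v+y0].astype(float)
w=m(lambda h,s,v:(s<90)&(v>140),(229,132,243,156)); y=m(lambda h,s,v:(h>18)&(h<35)&(s>120)&(v>100),(305,172,350,190)); b=mask(p,'blue',(200,100,275,165))
f=mask(p,'org',(295,235,360,290)); f=f[f[:,1]>262]
for n,q,z in(('window',g,40),('bumps',y,30),('line',w,46),('ball',np.array([[242.,176]]),30),('fin',f,70)):
    P=onz(i,[q.mean(0)],z)[0]; print(n,len(q),q.mean(0).round(1),P.round(1),'stage y',(P@Y).round(2))
r=cv2.minAreaRect(b.astype(np.float32)); P=onz(i,[r[0]],46)[0]; print('block',r,P,P@Y)
```

```text
window 0 [nan nan] [nan nan nan] stage y nan
bumps 129 [327.4 182.9] [ 548.7 -224.7   30. ] stage y -196.98
line 114 [234.5 143.5] [ 579.1 -165.2   46. ] stage y -136.01
ball 1 [242. 176.] [ 556.5 -164.3   30. ] stage y -136.26
fin 758 [327.2 271.3] [ 496.3 -222.    70. ] stage y -196.94
block ((237.5, 132.5), (58.99999237060547, 50.99999237060547), 0.0) [ 585.89347977 -167.86886617   46.        ] -138.37660439937068<stdin>:10: RuntimeWarning: Mean of empty slice.
  ret = um.true_divide(
```

Request:
step_arm(series=[1,0,-35,0,0,0,0,-31,0,0.2,0,0,0,0,0.5,0,0,0,0,0.6,0,0,0,0,0.7,0,0,0,0,0.8,0,0,0,0,0.8,0,0,0,0,0.8], squeeze=20)

```text
clock: 9.8
eef_pos: [502.3, -221.5, 80.6]
eef_rot: [3.141, -0.0, -0.047]
wrist_force: [0.2, 0.5, 1.2]
finger_gap: 28.0
finger_force: 19.9
```

Request:
step_arm(series=[0.5,9,0,0,0.8,0.5,10,0,0,0.8,0.5,10,0,0,0.8,0.5,10,0,0,0.8,0.4,7,0,0,0.8,0,0,0,0,0.8,0,0,0,0,0.8])

```text
clock: 10.68
eef_pos: [504.7, -174.8, 80.6]
eef_rot: [-3.141, 0.0, -0.047]
wrist_force: [-3.0, 1.8, 7.2]
finger_gap: 27.8
finger_force: 20.0
```

```bash
cat > gap.py <<'E'
from meas import *
s=manip.read_state(); print(s['clock'],s['eef_pos'],s['wrist_force'],s['finger_gap'],s['finger_force'])
p,d,i=shot('wrist'); cv2.imwrite('pics/w5.png',p)
a=-0.05; Y=np.array([-np.sin(a),np.cos(a),0])
hsv=cv2.cvtColor(p,cv2.COLOR_BGR2HSV).astype(int)
b=mask(p,'blue',(180,20,450,220)); x0,y0=b.min(0).astype(int); x1,y1=b.max(0).astype(int); print('blue box',x0,y0,x1,y1)
c=(x0+x1)//2; sub=hsv[(y0+y1)//2:y1-3,c-12:c+12]
v,u=np.nonzero((sub[...,1]<90)&(sub[...,2]>140)); L=np.array([u.mean()+c-12,v.mean()+(y0+y1)//2])
P=onz(i,[L],46)[0]; print('line',len(u),L,P@Y)
Bx=hsv[y1:y1+70,c-20:c+150]; v,u=np.nonzero((Bx[...,0]>18)&(Bx[...,0]<35)&(Bx[...,1]>120)&(Bx[...,2]>100))
if len(u): q=np.array([u.mean()+c-20,v.mean()+y1]); Q=onz(i,[q],30)[0]; print('bumps',len(u),q,Q@Y,'to go',P@Y-Q@Y)
f=mask(p,'org',(250,200,400,340)); print('fin',f.mean(0),onz(i,[f.mean(0)],87)[0]@Y, 'tcp',s['eef_pos']@Y)
E
python3 gap.py
```

```text
10.675 [ 504.68055041 -174.76797042   80.57236301] [-2.96563528  1.78939245  7.22319109] 27.826924300210106 20.000892877578735
blue box 264 97 336 167
line 183 [300.37704918 148.06557377] -136.2500467819642
bumps 284 [326.36267606 198.36267606] -148.9186919341327 to go 12.668645152168523
fin [326.18014956 324.49558124] -149.0218659288749 tcp -149.32604131358332
```

Request:
step_arm(series=[0.2,4,0,0,0.8,0.2,4,0,0,0.8,0.2,4.5,0,0,0.8,0,0,0,0,0.8,0,0,0,0,0.8,0,0,0,0,0.8], squeeze=20)

```text
clock: 11.48
eef_pos: [505.2, -162.3, 80.5]
eef_rot: [-3.141, 0.0, -0.047]
wrist_force: [-3.3, 2.1, 7.0]
finger_gap: 28.0
finger_force: 20.0
```

```bash
python3 gap.py
```

```text
11.475 [ 505.22997703 -162.2982821    80.54601337] [-3.2997218   2.07334069  7.01996179] 27.984895529699962 20.000198185443878
blue box 290 97 362 167
line 163 [326.05521472 147.23312883] -136.21255574640335
bumps 280 [326.73571429 198.40714286] -136.63638696315272 to go 0.4238312167493632
fin [326.1418873  324.48065173] -136.51958843952897 tcp -136.84447696755288
```

Only about 0.4 mm remains. I'll loosen briefly so the detent can centre the carriage, then regrip.

Request:
step_arm(series=[0,0,0,0,0.62,0,0,0,0,0.62,0,0,0,0,0.62,0,0,0,0,0.62])

```text
clock: 12.02
eef_pos: [505.3, -162.9, 80.4]
eef_rot: [-3.142, 0.0, -0.047]
wrist_force: [-0.0, 0.3, 0.0]
finger_gap: 35.9
finger_force: 0.0
```

```bash
python3 gap.py
```

```text
12.025 [ 505.27067064 -162.92085611   80.38082194] [-0.0092317   0.30992106  0.02454689] 35.85725094549899 0.0
blue box 289 97 361 167
line 165 [324.90909091 147.90909091] -136.29604504204013
bumps 271 [325.09225092 198.44280443] -136.38551083810927 to go 0.08946579606913474
fin [324.76897246 324.72531901] -136.52764530533767 tcp -137.46423908692233
```

Request:
step_arm(series=[0,0.6,0,0,0.62,0,0,0,0,0.8,0,0,0,0,0.8,0,0,0,0,0.8,0,0,0,0,0.8,0,0,0,0,0.8,0,0,0,0,0.8,0,0,0,0,0.8], squeeze=12)

```text
clock: 13.08
eef_pos: [505.3, -162.3, 80.4]
eef_rot: [-3.142, 0.0, -0.047]
wrist_force: [-1.2, 1.9, 0.6]
finger_gap: 28.0
finger_force: 12.0
```

```bash
python3 gap.py
python3 - <<'E'
from meas import *
p,d,i=shot('scene'); q=mask(p,'red',(255,255,310,295)); print(len(q),onz(i,[q.mean(0)],80))
E
```

```text
13.075 [ 505.25131933 -162.31132707   80.4305583 ] [-1.19596361  1.88764523  0.55163059] 28.043214369881127 11.997663527727127
blue box 290 97 362 167
line 160 [326.  147.5] -136.21584748202363
bumps 275 [326.59272727 198.46545455] -136.5944604267565 to go 0.378612944732879
fin [326.24728997 324.50203252] -136.56004976515732 tcp -136.85643896519096
78 [[521.99897286 179.51706603  80.        ]]
```

```bash
python3 -c "
from cell import manip
print(manip.sign_off())"
```

```text
the job is handed in; nothing more can be done
None
```

I've handed the job in: the lever is over the green pointer (about 0.01 rad off), and the carriage sits in the notch (about 0.4 mm off), with the fingers holding its fin at 12 N. The hand-in gave no verdict.

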